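# Tare the bench scale with its weighing tray

### The arm

A 7-joint arm with a two-finger parallel gripper is mounted at the origin on the work surface. World frame = base frame: x ahead of the robot, y to its left, z up, the work surface at z = 0. Lengths are in m, angles in degrees, forces in N, time in s.
With the tool pointing down it reaches from about 0.35 to 0.9 m from the base axis. Payload 19.9 kg.
Tool frame: the origin (TCP) lies midway between the tips of the shut fingers; the grasp point (between the pads) lies 19 mm behind it; z points along the fingers, y is the direction in which the jaws open and shut (so a half turn about z gives the same grasp; the last joint's range is limited). The gripper opens to 94 mm and grips with 3 to 60 N. Pads are 16 mm wide; open, the fingers measure 119 mm over their backs; the gripper's body (75 mm by 177 mm) begins 78 mm behind the grasp point.
Start: joints at [66.721, 23.915, -0.59, 92.452, 0.269, 63.638, -3.037], TCP at [0.223, -0.584, 0.205] pointing down, gripper open.
Joint ranges: [-161.28, 161.28], [-22.2, 115.67], [-73.04, 71.86], [3.21, 147.25], [-68.34, 248.33], [10.77, 114.83], [-161.83, 161.83]. Speed limits (degrees/s): [108.29, 108.29, 136.94, 136.94, 172.46, 172.46, 172.46].

### API

Orientations are given as [roll, pitch, yaw] about the fixed x, y, z axes, in that order (R = Rz(yaw) Ry(pitch) Rx(roll)).
In Python, from plant import r gives the robot as it stands.
- The arm moves only by the tool play_rows, never from a script. Its argument "deltas" is one flat list of numbers, 7 for each row, row after row: the turn, a rotation vector about the tool's x, y, z in degrees, then the shift along the tool's x, y, z in m, then the opening in per cent of the stroke, from 0 (shut) to 100 (fully open). In form: [wx, wy, wz, x, y, z, claw, wx, wy, wz, x, y, z, claw, ...]. A call has exactly 8 rows; each row shifts and turns the commanded pose from where the row before left it, along the tool's axes as they then stand; what a row does not reach is not made up. A row lasts 1/10 s, in which the tool goes at most 50 mm and 8.59 degrees, less where a joint would pass 70% of its speed; a pose out of reach is approached as far as the arm can. A call is refused whole if a number of a shift passes 0.05 or a number of a turn 8.59, either way. A call with a gripper value outside its range is refused whole. The fingers move at their own pace and stop on an object; "force" is the grip in N (left out, the last holds). Time passes only in rows, so rows that do not move let the fingers close, or fill a call up. It gives the time, the measured TCP pose, the force and the opening at its end, in the units of the state.
- r.read_state(): the state, without advancing time (a new reading comes with each control period).
- r.get_image(name): name is "side" or "top"; returns a dict with "image" (480x640x3 uint8, red, green, blue), "intrinsics" (3x3 intrinsics, pixels), "rvec" (rotation vector, rad) and "tvec" (3), from world to camera coordinates, as OpenCV has them. Camera axes: x right, y down, z forward; pixel columns grow to the right and rows downward; lengths in m; the calibration is good to about 2 mm. A picture is of the moment at which its call begins. There is no depth.
- r.close_job(): hands the job in, once; it reports no verdict.
The state is a dict: "clock": time; "joint_pos": joint angles; "qd": joint speeds; "joint_torque": joint torques, N m; "tcp_pos": TCP position; "tool_rot": TCP orientation; "wrist_force": force on the tool from outside, world axes, zero at the start; "torque": the same for the moment, N m; "grip_width": finger opening in m.
Only numpy, scipy, OpenCV 4.12 (cv2) and the standard library are available. Lean on these libraries where they do the work, as an engineer would, in place of code of your own. Each camera call takes 0.05 s, during which the arm holds its last target. There are 200 camera calls.

### The job

We are about to weigh out tacks: set the empty metal tray gently down on the pan of the bench scale, flat inside the pan's low rim, and let go of it. Then turn the knob in the middle of the dial until the zero mark of the dial stands under the needle's tip, to within half a division, so that the scale reads zero with the tray on it. Leave everything else on the bench where it is.

Things in the scene. Friction and masses are not known exactly. Their poses are not given: they have to be found in the camera images.
- scale: Grey mechanical bench scale, fixed to the bench, 322 (its x) x 190 (its y). Origin on the bench, z up, front to its own -x: a low base (60 high) with the pan over its front half (centre 105 mm before the origin) and behind it a head 213 high, whose dial slopes 35 degrees: outward normal (-sin 35, 0, cos 35) in this frame, 12 o'clock (cos 35, 0, sin 35). Its front wall, at x = 0, is 118 high.
- knob (a point): Point on the dial's axis, at the height to grip the black knob in the dial's middle: a round fluted cylinder standing along the dial's normal, 52 diameter over the flutes, 34 tall, from 24 mm below this point (there lie the flat clear cover and ring; one rib on the ring is 3 mm higher) to 10 mm above it. Any grip angle about the normal will do. Axes: the scale's, not the dial's.
- bezel (a joint): Angle of the dial in rad, growing clockwise as seen facing the dial; 0 with its zero mark at 12 o'clock. Knurled ring (153 diameter), white face with 40 divisions of 9 degrees (25 g), clear cover and knob turn together as one piece, without end stops, against about 0.07 N m of friction, and stay where they are left.
- needle (a joint): Angle of the needle in rad, growing clockwise as seen facing the dial; 0 at 12 o'clock, where it stands with the pan empty. It turns on its own shaft under the clear cover, driven only by the weight on the pan: one full turn for 1 kg. The scale reads zero when it equals the dial's angle.
- zero_mark (a point): The dial's zero: centre of the black diamond (15 mm across its corners) on the white face, 57 mm from the dial's axis, given at the needle's height; a small dark raised rib on the ring lies outside it. The other divisions are plain ticks, the quarters longer. Axes: z along the dial's normal, x from the dial's axis to the mark.
- needle_tip (a point): Tip of the black needle's long tapered end, 57 mm from the dial's axis (the other end is a stub of 18 mm). The scale reads zero when this point and the zero mark coincide. Axes: z along the dial's normal, x along the needle to its tip.
- pan_floor (a point): Centre of the upper side of the pan's floor, about 88 mm above the bench. The pan is an open steel dish, inside 108 (scale x) x 168 (scale y), its rim 4 thick and 6 above the floor, 116 x 176 outside. Axes: the scale's.
- pan (a joint): How far the pan has sunk, in m, 0 when empty. It rides level on a spring, 12.3 mm for each kg (0.8 N per mm), to a stop at 13.5 mm.
- tray: Empty open metal tray, loose, 66 (its x) x 130 (its y) x 45 high, walls and floor 4 thick, a thin bead round its top edge; 0.19 to 0.36 kg, not known beforehand. Origin: centre of its underside. Gripped across its 66 mm width; it fits in the pan with its long side along the scale's y, either way round.
- tape: Bystander: roll of brown tape lying flat, 84 diameter, 25 high, near the tray. Origin: centre of its underside.
- tin: Bystander: glue tin, 68 diameter, 88 high, near the tray. Origin: centre of its underside.
- jar: Bystander: tack jar, 54 diameter, 75 high, standing between tray and scale. Origin: centre of its underside.
- hammer: Bystander: hammer lying at the right of the bench. Origin: on its handle, at its underside.
- brush: Bystander: brush lying on the left side. Origin: on its handle, at its underside.
- spray: Bystander: spray can, 52 diameter, 170 high, at the left of the bench. Origin: centre of its underside.
Things that resemble listed ones, but are neither listed nor needed, are in the scene too. Leave any red look-alike of the tray alone.

How it is judged (in metres and radians):
On the way:
1. the tray stands flat inside the pan's rim, let go (z of tray in the frame of pan_floor below 0.004 m and horizontal distance between tray and pan_floor below 0.03 m and angle between tray's own z axis and vertical below 0.05 rad and contact force between tray and the fingers below 0.1 N and linear speed of tray below 0.02 m/s), for 0.3 s.
At the end, for the whole second after the job is handed in: The tray stands flat on the pan's floor inside its rim (underside within 4 mm of the floor, centre within 30 mm of the pan's centre, tilted less than 3 degrees), released and at rest, and the needle's tip is within 4.5 mm of the zero mark (half a division) with dial and needle at rest (all of step 1 and distance between zero_mark and needle_tip below 0.0045 m and velocity of joint bezel between -0.05 and 0.05 rad/s and velocity of joint needle between -0.1 and 0.1 rad/s); the robot touches nothing.
It fails at once if a bystander (tape, tin, jar, hammer, brush or spray can) was shifted by more than 30 mm (distance of any of tape, tin, jar, hammer, brush, spray from where it was at the start of the episode above 0.03 m).
It fails at once if the tray was dropped or slammed on the pan (moving faster than 0.6 m/s just over or in it, as after a fall of 20 mm) (horizontal distance between tray and pan_floor below 0.08 m and z of tray in the frame of pan_floor below 0.08 m and linear speed of tray above 0.6 m/s).
It also fails if it takes over 64 s, if anything falls off the work surface, if the arm or the gripper's body presses on something with over 40 N, if the wrist force passes 120 N, or if a joint passes its speed limit or range.

## Working session

There is one attempt and no reset: what is moved stays moved. The work goes in short steps, Python scripts to look and compute and a tool call to move; the robot and the scene stay as the last step left them, time stands still between calls to the robot, and variables do not carry over. Pictures are saved under pics/ and viewed, about 8 in all and at most 12, crops included, and the job is handed in when it is done.

Besides the shell and the picture viewer there is one more tool, called after "Request:" as name(argument=value, ...) on one line, values as JSON. play_rows: Moves the arm, as the interface text tells. Its arguments: {"type":"object","properties":{"deltas":{"type":"array"},"force":{"type":"number"}},"required":["deltas"]}

```bash
mkdir -p pics; ls; cat > h.py <<'E'
import numpy as np, cv2
from plant import r
def shot(n,f):
    d=r.get_image(n); cv2.imwrite('pics/'+f,d['image'][:,:,::-1]); return d
def cam(d):
    R=cv2.Rodrigues(np.array(d['rvec'],float))[0]; return np.array(d['intrinsics']),R,np.array(d['tvec'],float).ravel()
def proj(d,P):
    K,R,t=cam(d); p=(K@(R@np.atleast_2d(P).T+t[:,None])).T; return p[:,:2]/p[:,2:]
def ray(d,uv,z):
    K,R,t=cam(d); o=-R.T@t; v=R.T@np.linalg.inv(K)@np.array([uv[0],uv[1],1.]); return o+v*(z-o[2])/v[2]
E
python3 - <<'E'
from h import *
import pickle
a=shot('top','top0.png');b=shot('side','side0.png');pickle.dump((a,b),open('d0.pkl','wb'))
for d in(a,b):
    K,R,t=cam(d);print(K.round(1).tolist(),(-R.T@t).round(3),R[2].round(3))
print(r.read_state())
E
```

```text
pics
[[443.9, 0.0, 322.9], [0.0, 443.9, 237.4], [0.0, 0.0, 1.0]] [0.403 0.002 1.512] [ 0.098  0.008 -0.995]
[[475.0, 0.0, 322.3], [0.0, 475.0, 241.4], [0.0, 0.0, 1.0]] [ 0.294 -1.061  1.121] [ 0.162  0.727 -0.667]
{'clock': 0.1, 'joint_pos': array([66.72040187, 23.94489097, -0.59103412, 92.48132353,  0.26858127,
       63.63942466, -3.0366797 ]), 'qd': array([ 0.01037448, -0.09487528,  0.01969424,  0.03121815,  0.07457922,
       -0.00597751, -0.00958544]), 'joint_torque': array([ 2.80232103e-03, -8.52581120e+01,  6.39956072e-01, -4.26698899e+01,
       -4.90322302e-02,  1.63322955e-02,  1.18132789e-04]), 'tcp_pos': array([ 0.22285709, -0.58354977,  0.20489034]), 'tool_rot': array([-1.79935866e+02,  4.05042689e-03,  2.09026166e+01]), 'wrist_force': array([0.2900581 , 0.2749807 , 0.31631053]), 'torque': array([ 0.04491315,  0.00994318, -0.05278088]), 'grip_width': 0.0938879433925846}
```

View pics/top0.png

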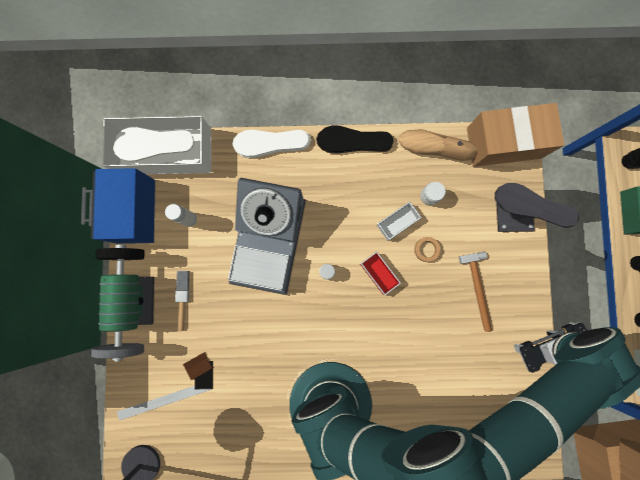

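View pics/side0.png

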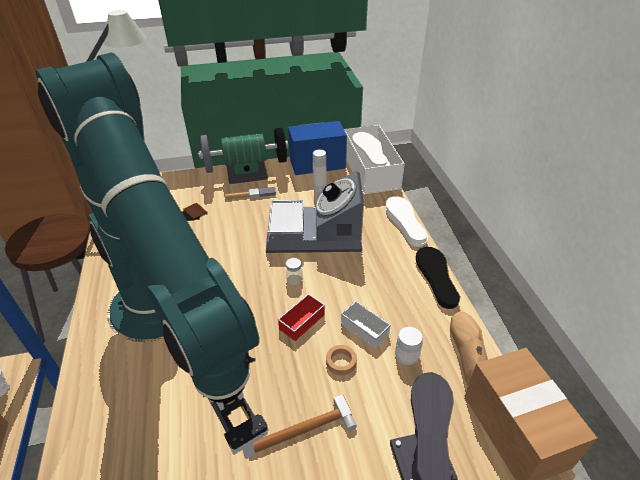

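The top view shows the grey tray at (401,222) with the tin at (433,193), the tape at (428,250) and the red look-alike at (381,273) around it. The jar is at (328,271). The scale is near (267,235), its pan toward the robot, and the dial centre is near (266,212).

```bash
python3 - <<'E'
import cv2
a=cv2.imread('pics/top0.png')[170:310,222:462]
cv2.imwrite('pics/c1.png',cv2.resize(a,None,fx=3.3,fy=3.3,interpolation=cv2.INTER_CUBIC))
E
```

```text
(no output)
```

View pics/c1.png

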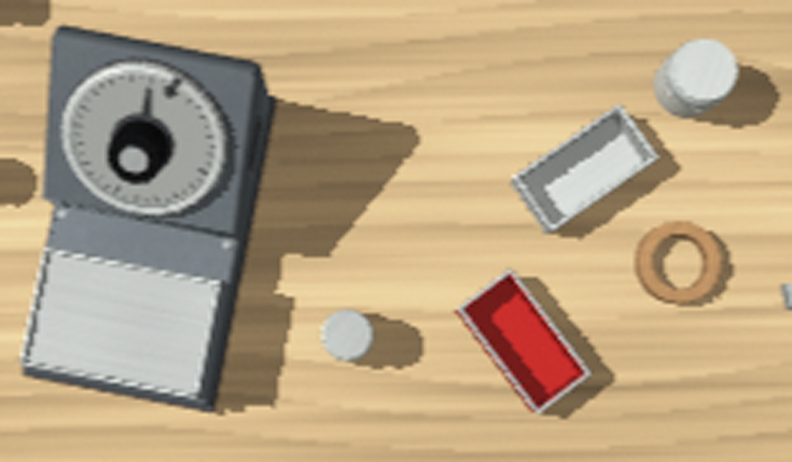

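```bash
cat > m1.py <<'E'
from h import *
import pickle
from scipy.optimize import least_squares
a,b=pickle.load(open('d0.pkl','rb'))
c=lambda l:[(222+u/3.3-.35,170+v/3.3-.35) for u,v in l]
pan=np.array([ray(a,p,.094)for p in c([(46,250),(221,282),(205,400),(24,368)])])
tr=np.array([ray(a,p,.045)for p in c([(513,182),(619,108),(658,158),(551,231)])])
for q in(pan,tr):
    print(q.mean(0).round(4),[np.linalg.norm(q[i]-q[(i+1)%4]).round(3) for i in range(4)],[np.degrees(np.arctan2(*(q[(i+1)%4]-q[i])[1::-1])).round(1) for i in range(4)])
for n,p,z in[('jar',(346,335),.075),('tin',(703,71),.088),('tape',(682,262),.025),('red',(524,341),.045)]:print(n,ray(a,c([p])[0],z).round(3))
E
python3 m1.py; python3 - <<'E'
import cv2
a=cv2.imread('pics/side0.png')[165:355,260:440]
cv2.imwrite('pics/c2.png',cv2.resize(a,None,fx=3.15,fy=3.15,interpolation=cv2.INTER_CUBIC))
E
```

```text
[0.4479 0.2181 0.094 ] [np.float64(0.173), np.float64(0.115), np.float64(0.178), np.float64(0.116)] [np.float64(-101.4), np.float64(171.6), np.float64(79.0), np.float64(-10.5)]
[ 0.5968 -0.2409  0.045 ] [np.float64(0.132), np.float64(0.064), np.float64(0.132), np.float64(0.062)] [np.float64(-56.2), np.float64(-144.2), np.float64(123.1), np.float64(36.0)]
jar [0.434 0.004 0.075]
tin [ 0.687 -0.353  0.088]
tape [ 0.503 -0.339  0.025]
red [ 0.426 -0.174  0.045]
```

View pics/c2.png

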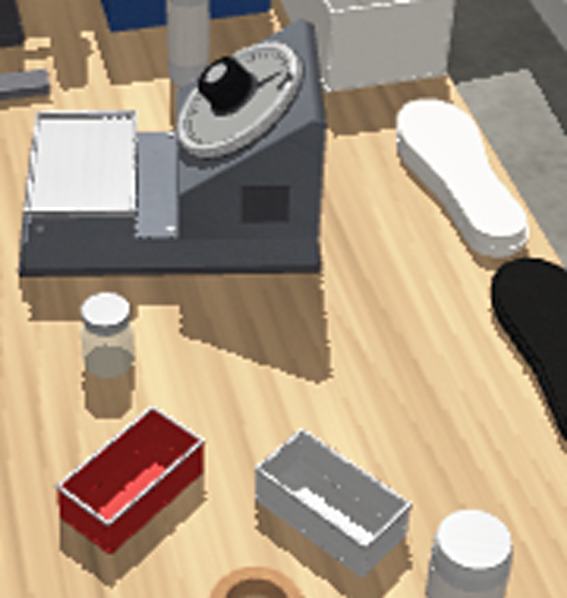

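Side view agrees: the scale is clear of the tray and the jar stands between them. Sizes check out: pan 175×116, tray 132×63. I'm setting out toward the tray while triangulating the dial from the ring.

Request:
play_rows(deltas=[0,0,0,0.045,-0.018,0,100,0,0,0,0.045,-0.018,0,100,0,0,0,0.045,-0.018,0,100,0,0,0,0.045,-0.018,0,100,0,0,0,0.045,-0.018,0,100,0,0,0,0.045,-0.018,0,100,0,0,0,0.045,-0.018,0,100,0,0,0,0.045,-0.018,0,100])

```text
clock: 0.9
tcp_pos: [0.509, -0.3193, 0.2053]
tool_rot: [-180.0, 0.0, 20.9]
wrist_force: [0.3, -1.4, 0.6]
grip_width: 0.0939
```

Request:
play_rows(deltas=[0,0,0,0.037,-0.0145,0,100,0,0,0,0.037,-0.0145,0,100,0,0,0,0.037,-0.0145,0,100,0,0,-8.5,0,0,0,100,0,0,-8.5,0,0,0,100,0,0,-8.5,0,0,0,100,0,0,-8.5,0,0,0,100,0,0,-8.5,0,0,0,100])

```text
clock: 1.7
tcp_pos: [0.5959, -0.2406, 0.205]
tool_rot: [-180.0, 0.0, 63.8]
wrist_force: [0.3, -0.3, -0.3]
grip_width: 0.0939
```

Request:
play_rows(deltas=[0,0,-7.6,0,0,0,100,0,0,-7.6,0,0,0,100,0,0,-7.6,0,0,0,100,0,0,-7.6,0,0,0,100,0,0,-7.6,0,0,0,100,0,0,-7.6,0,0,0,100,0,0,-7.6,0,0,0,100,0,0,-7.6,0,0,0,100])

```text
clock: 2.5
tcp_pos: [0.5959, -0.2407, 0.2051]
tool_rot: [-180.0, -0.0, 124.5]
wrist_force: [-0.1, -0.7, -0.6]
grip_width: 0.094
```

```bash
cat > m2.py <<'E'
from h import *
import pickle
a,b=pickle.load(open('d0.pkl','rb'))
ua=np.array([222+146/3.3-.35,170+138/3.3-.35]); ub=np.array([260+241/3.15-.35,165+99/3.15-.35])
def tri(ua,ub):
    P=[K@np.c_[R,t] for K,R,t in(cam(a),cam(b))]
    X=cv2.triangulatePoints(P[0],P[1],ua,ub).ravel();X=X[:3]/X[3]
    print('tri',X.round(4),(proj(a,X)-ua).round(1),(proj(b,X)-ub).round(1));return X
X=tri(ua,ub)
y=np.radians(-10.7);Rz=np.array([[np.cos(y),-np.sin(y),0],[np.sin(y),np.cos(y),0],[0,0,1]])
O=np.array([.4479,.2181,0])+Rz@[.105,0,0]
print('O',O.round(4),'ring centre in scale',(Rz.T@(X-O)).round(4))
s=r.read_state();print(s['clock'],s['tcp_pos'],s['tool_rot'],s['joint_pos'].round(1))
d=shot('top','t2.png');cv2.imwrite('pics/c3.png',cv2.resize(cv2.imread('pics/t2.png')[150:320,300:480],None,fx=3.3,fy=3.3,interpolation=2))
E
python3 m2.py
```

```text
tri [0.6187 0.1849 0.1713] [[ 0.  -0.3]] [[-0.3  0. ]]
O [0.5511 0.1986 0.    ] ring centre in scale [ 0.069  -0.0009  0.1713]
2.5 [ 0.59587806 -0.2406613   0.2050643 ] [-1.79979823e+02 -3.48625142e-02  1.24511796e+02] [ 42.1  29.  -32.   88.9  16.2  66.8  41.4]
```

View pics/c3.png

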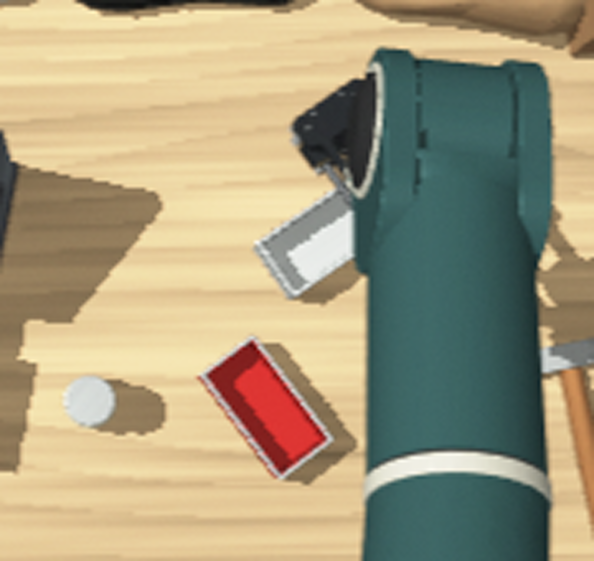

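The picture shows the gripper over the tray, jaws across its width, with neighbours clear. The ring centre triangulates to (0.069, -0.001, 0.171) in the scale frame, which fits the geometry. Next I descend and grip.

Request:
play_rows(deltas=[0,0,0,0,0,0.03,100,0,0,0,0,0,0.03,100,0,0,0,0,0,0.03,100,0,0,0,0,0,0.03,100,0,0,0,0,0,0.025,100,0,0,0,0,0,0.02,100,0,0,0,0,0,0.015,100,0,0,0,0,0,0.01,100])

```text
clock: 3.35
tcp_pos: [0.5957, -0.2406, 0.0143]
tool_rot: [-180.0, -0.0, 124.1]
wrist_force: [0.2, 0.8, 0.0]
grip_width: 0.0938
```

Request:
play_rows(deltas=[0,0,0,0,0,0,100,0,0,0,0,0,0,50,0,0,0,0,0,0,50,0,0,0,0,0,0,50,0,0,0,0,0,0,50,0,0,0,0,0,0,50,0,0,0,0,0,0,50,0,0,0,0,0,0,50], force=25)

```text
clock: 4.15
tcp_pos: [0.5967, -0.2406, 0.0161]
tool_rot: [179.9, 0.0, 124.2]
wrist_force: [0.7, 1.9, 6.7]
grip_width: 0.0659
```

Request:
play_rows(deltas=[0,0,0,0,0,-0.01,50,0,0,0,0,0,-0.02,50,0,0,0,0,0,-0.03,50,0,0,0,0,0,-0.03,50,0,0,0,0,0,-0.03,50,0,0,0,0,0,-0.03,50,0,0,0,0,0,-0.02,50,0,0,0,0,0,0,50])

```text
clock: 4.95
tcp_pos: [0.597, -0.241, 0.1885]
tool_rot: [179.9, 0.2, 124.2]
wrist_force: [-0.4, 0.1, -3.5]
grip_width: 0.0655
```

Gripped: width 65.5 mm, tray lifted. Carrying it over the pan.

Request:
play_rows(deltas=[0,0,7.5,0,0,0,50,0,0,7.5,0,0,0,50,0,0,7.5,0,0,0,50,0,0,7.5,0,0,0,50,0,0,7.5,0,0,0,50,0,0,7.5,0,0,0,50,0,0,0,0.015,-0.008,0,50,0,0,0,0.025,-0.014,0,50])

```text
clock: 5.75
tcp_pos: [0.581, -0.1974, 0.184]
tool_rot: [-179.9, 0.0, 79.2]
wrist_force: [0.6, 0.6, -2.7]
grip_width: 0.0657
```

Request:
play_rows(deltas=[0,0,0,0.038,-0.021,0,50,0,0,0,0.038,-0.021,0,50,0,0,0,0.038,-0.021,0,50,0,0,0,0.038,-0.021,0,50,0,0,0,0.038,-0.021,0,50,0,0,0,0.038,-0.021,0,50,0,0,0,0.038,-0.021,0,50,0,0,0,0.038,-0.021,0,50])

```text
clock: 6.55
tcp_pos: [0.472, 0.1345, 0.1849]
tool_rot: [-180.0, 0.0, 79.4]
wrist_force: [1.4, -0.1, -3.1]
grip_width: 0.0658
```

Request:
play_rows(deltas=[0,0,0,0.035,-0.018,0,50,0,0,0,0.025,-0.013,0,50,0,0,0,0.015,-0.008,0,50,0,0,0,0.005,-0.003,0,50,0,0,0,0,0,0,50,0,0,0,0,0,0,50,0,0,0,0,0,0,50,0,0,0,0,0,0,50])

```text
clock: 7.35
tcp_pos: [0.4479, 0.2185, 0.1854]
tool_rot: [-180.0, 0.0, 79.1]
wrist_force: [-0.2, -0.0, -2.7]
grip_width: 0.0661
```

```bash
python3 - <<'E'
from h import *
d=shot('side','s3.png');cv2.imwrite('pics/c4.png',cv2.resize(cv2.imread('pics/s3.png')[110:290,230:410],None,fx=3.3,fy=3.3,interpolation=2))
s=r.read_state();print(s['tcp_pos'],s['tool_rot'],s['joint_pos'].round(1),s['wrist_force'])
E
```

```text
[0.44786769 0.21868009 0.18543414] [-1.79999842e+02  4.78567928e-03  7.91528106e+01] [  1.9  15.3 -36.4 110.4  10.7  57.6 -50.1] [ 0.82187586  0.48883299 -3.34604995]
```

View pics/c4.png

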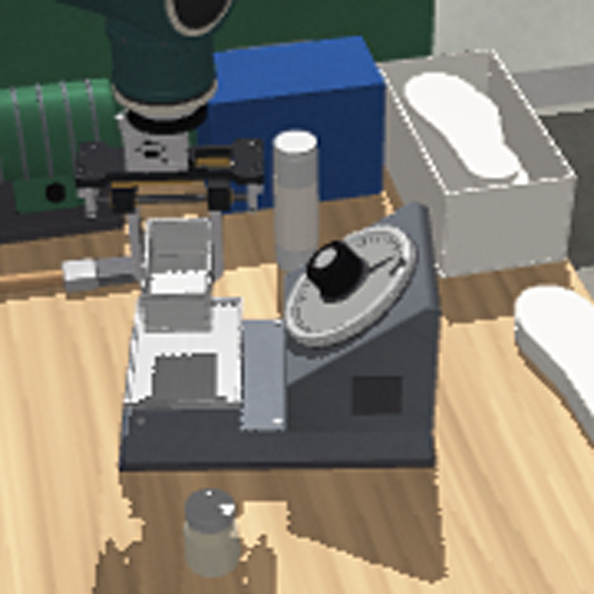

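The tray hangs level over the pan, in line with it. Lowering; the spring takes the load at a TCP height of about 0.103.

Request:
play_rows(deltas=[0,0,0,0,0,0.01,50,0,0,0,0,0,0.015,50,0,0,0,0,0,0.015,50,0,0,0,0,0,0.015,50,0,0,0,0,0,0.01,50,0,0,0,0,0,0.006,50,0,0,0,0,0,0.004,50,0,0,0,0,0,0.003,50])

```text
clock: 8.2
tcp_pos: [0.4478, 0.2194, 0.1074]
tool_rot: [180.0, -0.0, 79.2]
wrist_force: [0.2, 0.8, -3.2]
grip_width: 0.0661
```

Request:
play_rows(deltas=[0,0,0,0,0,0.002,50,0,0,0,0,0,0.002,50,0,0,0,0,0,0.002,50,0,0,0,0,0,0.001,50,0,0,0,0,0,0.001,50,0,0,0,0,0,0,50,0,0,0,0,0,0,50,0,0,0,0,0,0,50])

```text
clock: 9.0
tcp_pos: [0.4478, 0.2194, 0.0996]
tool_rot: [180.0, -0.0, 79.2]
wrist_force: [1.5, 0.3, -0.2]
grip_width: 0.066
```

The weight is now carried by the pan (−3.2 → −0.2 N). Releasing and retreating upward.

Request:
play_rows(deltas=[0,0,0,0,0,0,72,0,0,0,0,0,0,78,0,0,0,0,0,0,84,0,0,0,0,0,0,84,0,0,0,0,0,0,84,0,0,0,0,0,-0.01,84,0,0,0,0,0,-0.02,84,0,0,0,0,0,-0.03,84])

```text
clock: 9.8
tcp_pos: [0.4469, 0.2191, 0.1599]
tool_rot: [-179.9, 0.0, 79.2]
wrist_force: [-0.2, -0.8, -0.0]
grip_width: 0.0788
```

Request:
play_rows(deltas=[0,0,0,0,0,-0.04,84,0,0,0,0,0,-0.04,84,0,0,0,0,0,-0.04,84,0,0,0,0,0,-0.04,100,0,0,0,0,0,-0.03,100,0,0,0,0,0,-0.02,100,0,0,0,0,0,0,100,0,0,0,0,0,0,100])

```text
clock: 10.6
tcp_pos: [0.4474, 0.2193, 0.3696]
tool_rot: [180.0, -0.0, 79.2]
wrist_force: [-0.8, 0.2, -0.2]
grip_width: 0.0945
```

```bash
python3 - <<'E'
from h import *
d=shot('side','s4.png');e=shot('top','t4.png')
A=cv2.resize(cv2.imread('pics/s4.png')[165:265,260:380],None,fx=6,fy=6,interpolation=2)
cv2.imwrite('pics/c5.png',A)
s=r.read_state();print(s['tcp_pos'],s['tool_rot'],s['joint_pos'].round(1))
# knob target: axes of dial
y=np.radians(-10.7);t=np.radians(35);c,sn=np.cos,np.sin
n=np.array([-sn(t)*c(y),-sn(t)*sn(y),c(t)]);up=np.array([c(t)*c(y),c(t)*sn(y),sn(t)])
C=np.array([.6187,.1849,.1713])
print('n',n,'knob',C+.024*n)
E
```

```text
[0.44720779 0.21912676 0.36871709] [-1.79932085e+02  3.18450827e-02  7.92115203e+01] [  5.1   6.1 -37.7  95.6   3.8  79.7 -43.9]
n [-0.56360355  0.106494    0.81915204] knob [0.60517351 0.18745586 0.19095965]
```

View pics/c5.png

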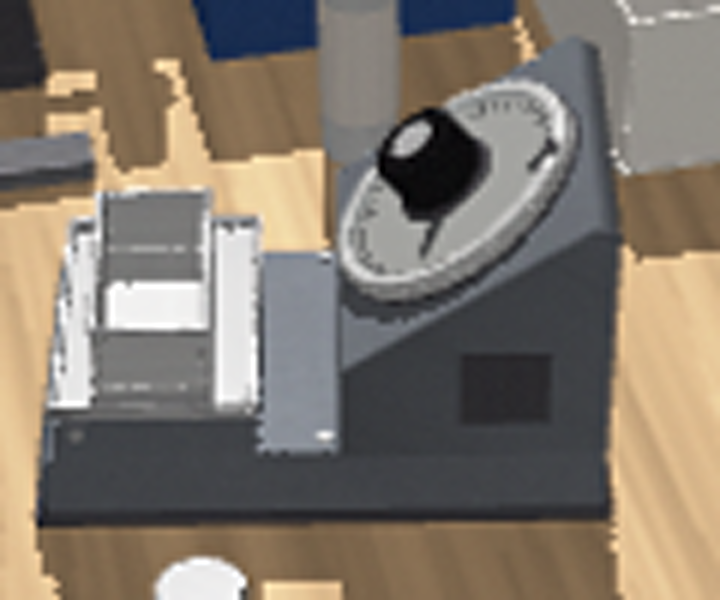

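The tray sits flat in the pan. The needle now points down-left, its tip at (425,258), and the diamond is at (545,155) in the crop. Working out the angles and the knob approach.

```bash
cat >> h.py <<'E'
y=np.radians(-10.7);t_=np.radians(35);c,sn=np.cos,np.sin
n=np.array([-sn(t_)*c(y),-sn(t_)*sn(y),c(t_)]);up=np.array([c(t_)*c(y),c(t_)*sn(y),sn(t_)])
C=np.array([.6187,.1849,.1713]);right=np.cross(up,n)
def dial(d,uv,off=-.005):
    K,R,t=cam(d); o=-R.T@t; v=R.T@np.linalg.inv(K)@np.array([uv[0],uv[1],1.]); P0=C+off*n
    q=o+v*(n@(P0-o))/(n@v)-P0; return round(np.degrees(np.arctan2(q@right,q@up)),1),round(np.hypot(q@right,q@up)*1e3,1)
E
python3 - <<'E'
from h import *
import pickle
from scipy.spatial.transform import Rotation as Ro
a,b=pickle.load(open('d0.pkl','rb'))
d=b
s=lambda u,v:(260+u/6-.4,165+v/6-.4)
q=lambda u,v:(222+u/3.3-.35,170+v/3.3-.35)
for off in(-.01,-.005,0):
  print(off,'needle',dial(d,s(425,258),off),'dia',dial(d,s(545,155),off),'| t0 needle',dial(a,q(148,88),off),'dia',dial(a,q(173,87),off))
# tilt target
R0=Ro.from_euler('xyz',[180,0,79.2],degrees=True)
for psi in range(0,360,30):
    x=np.cos(np.radians(psi))*up+np.sin(np.radians(psi))*right; z=-n; yy=np.cross(z,x)
    T=Ro.from_matrix(np.c_[x,yy,z]); print(psi,T.as_euler('xyz',degrees=True).round(1),(R0.inv()*T).as_rotvec(degrees=True).round(1))
for h in(.02,-.005):print((C+.024*n+h*n).round(4))
E
```

```text
-0.01 needle (np.float64(137.6), np.float64(42.0)) dia (np.float64(-0.6), np.float64(51.7)) | t0 needle (np.float64(-4.6), np.float64(45.1)) dia (np.float64(21.1), np.float64(53.7))
-0.005 needle (np.float64(128.0), np.float64(45.4)) dia (np.float64(7.5), np.float64(54.7)) | t0 needle (np.float64(-3.2), np.float64(47.4)) dia (np.float64(21.0), np.float64(56.2))
0 needle (np.float64(120.0), np.float64(50.0)) dia (np.float64(14.7), np.float64(58.6)) | t0 needle (np.float64(-2.0), np.float64(49.7)) dia (np.float64(21.0), np.float64(58.7))
0 [180.  -35.  -10.7] [-27.4  27.4  86.8]
30 [-160.7  -29.8  -45.9] [-21.   36.5 115.5]
60 [-148.8  -16.7  -75.4] [-12.1  45.4 143.9]
90 [-145.     0.  -100.7] [  0.   54.1 171.6]
120 [-148.8   16.7 -126. ] [ -12.2  -45.4 -144. ]
150 [-160.7   29.8 -155.5] [ -21.1  -36.4 -115.7]
180 [-180.    35.   169.3] [-27.4 -27.4 -87. ]
210 [160.7  29.8 134.1] [-31.7 -18.3 -58.1]
240 [148.8  16.7 104.6] [-34.2  -9.1 -29.1]
270 [145.    0.   79.3] [-35.    0.   -0.1]
300 [148.8 -16.7  54. ] [-34.2   9.2  29. ]
330 [160.7 -29.8  24.5] [-31.7  18.3  58. ]
[0.5939 0.1896 0.2073]
[0.608  0.1869 0.1869]
```

Estimate from the top view, which is the less height-sensitive one: dial ≈ +20°, needle ≈ 120°, so about +100° clockwise to turn. I'll tilt the tool, pre-rotate −60°, and check the joints.

Request:
play_rows(deltas=[-7,0,0,0,0,0,100,-7,0,0,0,0,0,100,-7,0,0,0,0,0,100,-7,0,0,0,0,0,100,-7,0,0,0,0,0,100,0,0,-5,0,0,0,100,0,0,-5,0,0,0,100,0,0,0,0,0,0,100])

```text
clock: 11.5
tcp_pos: [0.4472, 0.2191, 0.3687]
tool_rot: [145.5, 5.8, 87.5]
wrist_force: [0.5, -0.5, -0.5]
grip_width: 0.0937
```

Request:
play_rows(deltas=[0,0,-7,0,0,0,100,0,0,-7,0,0,0,100,0,0,-7,0,0,0,100,0,0,-7,0,0,0,100,0,0,-7,0,0,0,100,0,0,-7,0,0,0,100,0,0,-7,0,0,0,100,0,0,0,0,0,0,100])

```text
clock: 12.3
tcp_pos: [0.4475, 0.2193, 0.3688]
tool_rot: [160.2, 29.4, 133.0]
wrist_force: [0.5, -1.0, -0.7]
grip_width: 0.0936
```

```bash
cat > st.py <<'E'
from h import *
from scipy.spatial.transform import Rotation as Ro
import sys
s=r.read_state();p=s['tcp_pos'];T=Ro.from_euler('xyz',s['tool_rot'],degrees=True)
print(s['clock'],p.round(4),s['tool_rot'].round(2),s['joint_pos'].round(1),s['wrist_force'].round(1),s['torque'].round(2))
M=T.as_matrix();z=M[:,2]
print('tilt fix rotvec tool',np.degrees(M.T@np.cross(z,-n)).round(2))
for h in map(float,sys.argv[1:]):print(h,'tool delta',(M.T@(C+h*n-p)).round(4))
q=p-C;print('axis offset: along n',(q@n).round(4),'up',(q@up).round(4),'right',(q@right).round(4))
E
python3 st.py .089 .009
```

```text
12.3 [0.4475 0.2193 0.3688] [160.23  29.41 132.98] [ -6.  -10.7 -37.1 116.3  26.8  54.   -8. ] [ 0.5 -1.  -0.7] [0.15 0.4  0.01]
tilt fix rotvec tool [-0.09 -0.02  0.  ]
0.089 tool delta [-0.0266  0.0139  0.1729]
0.009 tool delta [-0.0266  0.014   0.2529]
axis offset: along n 0.262 up -0.0297 right -0.002
```

Request:
play_rows(deltas=[0,0,0,-0.0045,0.0025,0.02,100,0,0,0,-0.0045,0.0025,0.03,100,0,0,0,-0.0045,0.0025,0.035,100,0,0,0,-0.0045,0.0025,0.035,100,0,0,0,-0.0045,0.002,0.03,100,0,0,0,-0.004,0.002,0.023,100,0,0,0,0,0,0,100,0,0,0,0,0,0,100])

```text
clock: 13.1
tcp_pos: [0.5685, 0.1946, 0.2445]
tool_rot: [160.1, 29.3, 132.8]
wrist_force: [0.5, -0.4, -0.2]
grip_width: 0.094
```

```bash
python3 st.py .009; python3 - <<'E'
from h import *
d=shot('side','s5.png')
A=cv2.resize(cv2.imread('pics/s5.png')[120:250,270:400],None,fx=4.6,fy=4.6,interpolation=2)
cv2.imwrite('pics/c6.png',A)
E
```

```text
13.1 [0.5685 0.1946 0.2445] [160.12  29.31 132.75] [ -2.7   8.9 -35.1 117.3  49.5  40.9 -22.8] [ 0.5 -0.4 -0.2] [ 0.14  0.36 -0.01]
tilt fix rotvec tool [-0.09 -0.04  0.  ]
0.009 tool delta [-0.0001 -0.0001  0.0803]
axis offset: along n 0.0893 up 0.0001 right -0.0002
```

View pics/c6.png

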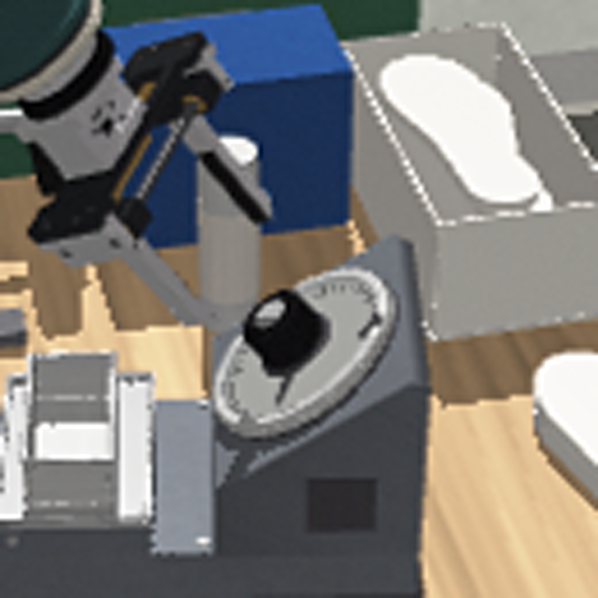

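The open fingers stand either side of the knob's axis, in line with it. Descending along the normal, then closing.

Request:
play_rows(deltas=[0,0,0,0,0,0.01,100,0,0,0,0,0,0.015,100,0,0,0,0,0,0.015,100,0,0,0,0,0,0.015,100,0,0,0,0,0,0.01,100,0,0,0,0,0,0.008,100,0,0,0,0,0,0.005,100,0,0,0,0,0,0.002,100])

```text
clock: 13.95
tcp_pos: [0.614, 0.1859, 0.1793]
tool_rot: [160.2, 29.4, 132.9]
wrist_force: [-17.1, -0.5, 18.9]
grip_width: 0.0937
```

Request:
play_rows(deltas=[0,0,0,0,0,0,70,0,0,0,0,0,0,60,0,0,0,0,0,0,50,0,0,0,0,0,0,40,0,0,0,0,0,0,40,0,0,0,0,0,0,40,0,0,0,0,0,0,40,0,0,0,0,0,0,40], force=15)

```text
clock: 14.75
tcp_pos: [0.614, 0.186, 0.1795]
tool_rot: [160.2, 29.4, 132.9]
wrist_force: [-3.2, 0.0, 3.5]
grip_width: 0.0499
```

```bash
python3 st.py .009
```

```text
14.75 [0.614  0.186  0.1795] [160.16  29.45 132.94] [ -4.6  18.1 -30.8 116.4  62.2  36.8 -32.1] [-3.2  0.   3.5] [-0.34  0.84 -0.42]
tilt fix rotvec tool [-0.04  0.03  0.  ]
0.009 tool delta [ 0.0005 -0.0005  0.0005]
axis offset: along n 0.0095 up 0.0007 right -0.0002
```

The tips touched the cover about 5–9 mm earlier than my plane estimate (25 N, within limits). Easing back 3 mm, gripping again and turning.

Request:
play_rows(deltas=[0,0,0,0,0,0,62,0,0,0,0,0,0,62,0,0,0,0,0,-0.003,62,0,0,0,0,0,0,62,0,0,0,0,0,0,40,0,0,0,0,0,0,40,0,0,0,0,0,0,40,0,0,0,0,0,0,40], force=25)

```text
clock: 15.55
tcp_pos: [0.6123, 0.1863, 0.1818]
tool_rot: [160.2, 29.4, 132.9]
wrist_force: [3.1, 1.6, -0.6]
grip_width: 0.0497
```

Request:
play_rows(deltas=[0,0,6,0,0,0,40,0,0,6,0,0,0,40,0,0,6,0,0,0,40,0,0,6,0,0,0,40,0,0,6,0,0,0,40,0,0,6,0,0,0,40,0,0,6,0,0,0,40,0,0,6,0,0,0,40])

```text
clock: 16.35
tcp_pos: [0.6102, 0.1849, 0.1801]
tool_rot: [145.7, 6.3, 88.0]
wrist_force: [-22.3, -5.8, 4.3]
grip_width: 0.0499
```

```bash
python3 st.py
```

```text
16.35 [0.6102 0.1849 0.1801] [145.69   6.3   87.99] [ -9.   17.  -25.7 116.8  59.8  35.6 -78.8] [-22.3  -5.8   4.3] [-1.27  3.86 -1.11]
tilt fix rotvec tool [-0.23  0.21  0.  ]
axis offset: along n 0.0121 up -0.0018 right 0.0016
```

Turned 48° with 22 N of sideways force, so the grip axis is about 2 mm off. I'll recentre by that much and continue.

Request:
play_rows(deltas=[0,0,0,-0.001,-0.002,0,40,0,0,6,0,0,0,40,0,0,6,0,0,0,40,0,0,6,0,0,0,40,0,0,6,0,0,0,40,0,0,6,0,0,0,40,0,0,6,0,0,0,40,0,0,0,0,0,0,40])

```text
clock: 17.15
tcp_pos: [0.6084, 0.1855, 0.1788]
tool_rot: [147.8, -14.0, 58.2]
wrist_force: [-12.5, 2.2, -6.5]
grip_width: 0.0496
```

```bash
python3 st.py;  python3 - <<'E'
from h import *
d=shot('side','s6.png');e=shot('top','t6.png')
A=cv2.resize(cv2.imread('pics/s6.png')[165:255,300:390],None,fx=6,fy=6,interpolation=2)
B=cv2.resize(cv2.imread('pics/t6.png')[170:260,225:310],None,fx=6,fy=6,interpolation=2)[:, :250] 
cv2.imwrite('pics/c7.png',np.hstack([A,B]))
E
```

```text
17.15 [0.6084 0.1855 0.1788] [147.82 -13.97  58.16] [ -12.5   16.4  -21.7  117.2   58.6   34.4 -114.1] [-12.5   2.2  -6.5] [ 0.36  3.26 -0.14]
tilt fix rotvec tool [-0.16  0.17 -0.  ]
axis offset: along n 0.012 up -0.0041 right 0.0013
```

View pics/c7.png

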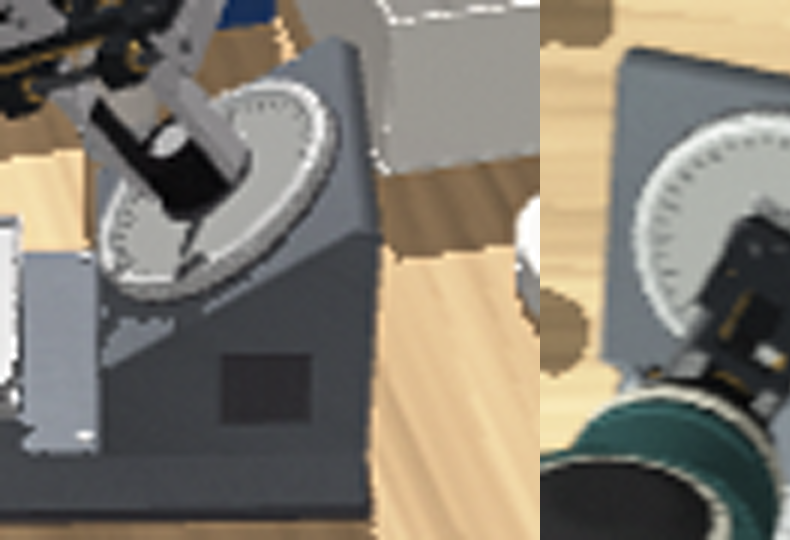

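In the side view the diamond has come down next to the needle tip, near (185,262) in the crop. Releasing and backing off to see it clearly.

Request:
play_rows(deltas=[0,0,0,0,0,0,60,0,0,0,0,0,0,80,0,0,0,0,0,0,90,0,0,0,0,0,-0.02,90,0,0,0,0,0,-0.03,90,0,0,0,0,0,-0.04,90,0,0,0,0,0,-0.04,90,0,0,0,0.018,-0.008,0,90])

```text
clock: 18.05
tcp_pos: [0.5407, 0.2187, 0.2933]
tool_rot: [147.3, -14.3, 58.4]
wrist_force: [0.6, -0.8, -0.4]
grip_width: 0.0846
```

Request:
play_rows(deltas=[0,0,0,0.035,-0.016,0,90,0,0,0,0.035,-0.016,0,90,0,0,0,0.035,-0.016,0,90,0,0,0,0.035,-0.016,0,90,0,0,0,0.035,-0.016,0,90,0,0,0,0.018,-0.008,0,90,0,0,0,0,0,0,90,0,0,0,0,0,0,90])

```text
clock: 18.85
tcp_pos: [0.5825, 0.4263, 0.2882]
tool_rot: [147.6, -14.0, 58.3]
wrist_force: [-0.8, -0.4, 0.4]
grip_width: 0.0852
```

```bash
python3 st.py;  python3 - <<'E'
from h import *
import pickle
D=[r.get_image(k) for k in('side','side','side','side','top','top','top','top')]
pickle.dump(D,open('d7.pkl','wb'))
S=np.mean([x['image'] for x in D[:4]],0).astype('uint8')[:,:,::-1];T=np.mean([x['image'] for x in D[4:]],0).astype('uint8')[:,:,::-1]
A=cv2.resize(S[180:225,312:362],None,fx=8,fy=8,interpolation=2)
B=cv2.resize(T[180:240,240:295],None,fx=7,fy=7,interpolation=2)
h=max(len(A),len(B));P=lambda x:cv2.copyMakeBorder(x,0,h-len(x),0,0,0)
cv2.imwrite('pics/c8.png',np.hstack([P(A),P(B)]));print(A.shape,B.shape)
E
```

```text
18.85 [0.5825 0.4263 0.2882] [147.61 -14.    58.3 ] [ -28.2   24.   -32.    92.8   52.    62.4 -116. ] [-0.8 -0.4  0.4] [ 0.1   0.54 -0.01]
tilt fix rotvec tool [ 0.01  0.07 -0.  ]
axis offset: along n 0.1419 up 0.0012 right -0.2305
(360, 400, 3) (420, 385, 3)
```

View pics/c8.png

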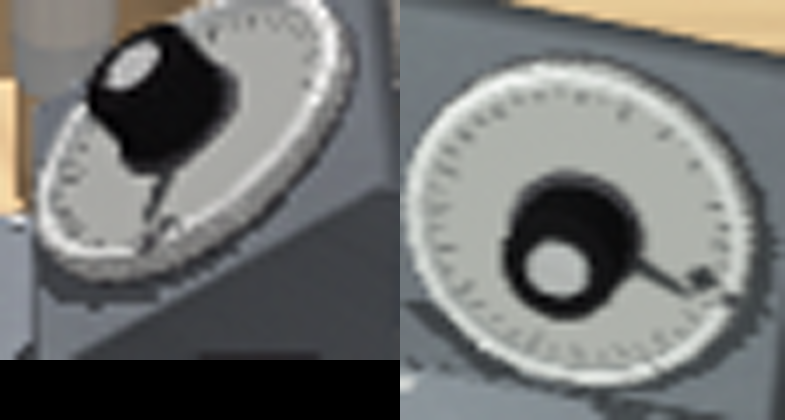

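```bash
python3 - <<'E'
from h import *
import pickle
D=pickle.load(open('d7.pkl','rb'));T=D[4];S=D[0]
q=lambda u,v:(240+(u-400)/7-.43,180+v/7-.43)
s=lambda u,v:(312+u/8-.44,180+v/8-.44)
for off in(-.005,0,.005):
  print(off,'top ring c',dial(T,q(580,222),off),'dia',dial(T,q(702,280),off),'rib',dial(T,q(731,300),off),'tip',dial(T,q(689,294),off),'needle base',dial(T,q(640,259),off))
  print('   side needle',dial(S,s(150,222),off),'dia',dial(S,s(165,230),off),dial(S,s(150,243),off))
E
python3 - <<'E'
import cv2,pickle,numpy as np
D=pickle.load(open('d7.pkl','rb'))
T=np.mean([x['image'] for x in D[4:]],0).astype('uint8')
g=cv2.cvtColor(T,cv2.COLOR_RGB2GRAY)
print(g[212:228,270:292])
E
```

```text
-0.005 top ring c (np.float64(-140.2), np.float64(4.5)) dia (np.float64(112.4), np.float64(57.5)) rib (np.float64(113.7), np.float64(73.0)) tip (np.float64(121.9), np.float64(56.5)) needle base (np.float64(123.8), np.float64(30.0))
   side needle (np.float64(129.9), np.float64(44.2)) dia (np.float64(115.6), np.float64(49.6)) (np.float64(121.6), np.float64(55.7))
0 top ring c (np.float64(-114.1), np.float64(2.2)) dia (np.float64(109.7), np.float64(57.2)) rib (np.float64(111.6), np.float64(72.6)) tip (np.float64(119.2), np.float64(55.8)) needle base (np.float64(118.6), np.float64(29.3))
   side needle (np.float64(121.4), np.float64(48.6)) dia (np.float64(109.5), np.float64(55.3)) (np.float64(115.5), np.float64(60.8))
0.005 top ring c (np.float64(-31.5), np.float64(2.0)) dia (np.float64(106.9), np.float64(57.0)) rib (np.float64(109.4), np.float64(72.2)) tip (np.float64(116.4), np.float64(55.2)) needle base (np.float64(113.2), np.float64(28.9))
   side needle (np.float64(114.5), np.float64(53.8)) dia (np.float64(104.6), np.float64(61.6)) (np.float64(110.4), np.float64(66.5))
[[ 12  11  2
[... 776 characters left out ...]
0 125  65  66  73 123 183 205
  171 101  68  69]
 [ 80 151 177 176 175 176 176 162 125  85 100 120 109 114 157 163 159 181
  162 106  73  69]
 [139 175 177 176 176 176 176 176 176 162 137 140 166 174 174 151  99  80
   94  86  70  71]
 [160 176 176 176 176 177 176 176 177 176 175 175 176 150 152 161 119  82
   81  75  70  70]
 [176 176 175 176 176 176 176 176 176 176 162 163 175 177 199 210 179 126
   87  70  70  73]
 [176 175 176 176 177 176 176 176 177 176 175 150 155 184 202 204 156  94
   75  70  70 100]
 [176 176 176 176 176 176 175 175 176 174 174 175 170 202 216 175 122  88
   71  70  71 101]
 [176 175 176 176 176 176 160 163 176 150 155 170 203 213 187 138  84  71
   70  74  76 102]]
```

Top view: the diamond is at (702,280), reading 110°. The needle tip is at (689,294), reading 119°, so it needs about 9° more clockwise. Going back to the knob, with the grip centre shifted to where the last grip settled.

Request:
play_rows(deltas=[0,0,0,-0.018,0.008,0,90,0,0,0,-0.035,0.016,0,90,0,0,0,-0.035,0.016,0,90,0,0,0,-0.035,0.016,0,90,0,0,0,-0.035,0.016,0,90,0,0,0,-0.035,0.016,0,90,0,0,0,-0.018,0.008,0,90,0,0,0,0,0,0,90])

```text
clock: 20.05
tcp_pos: [0.5372, 0.1961, 0.2879]
tool_rot: [147.5, -14.0, 58.1]
wrist_force: [-0.9, 1.1, 0.0]
grip_width: 0.0848
```

```bash
python3 st.py .012; python3 - <<'E'
from h import *
from scipy.spatial.transform import Rotation as Ro
s=r.read_state();M=Ro.from_euler('xyz',s['tool_rot'],degrees=True).as_matrix()
print((M.T@(C+.0125*n-.0048*up+.001*right-s['tcp_pos'])).round(4))
E
```

```text
20.05 [0.5372 0.1961 0.2879] [147.51 -14.03  58.12] [ -9.2   2.  -29.1 117.5  40.6  43.7 -99.9] [-0.9  1.1  0. ] [0.09 0.51 0.04]
tilt fix rotvec tool [0.15 0.15 0.  ]
0.012 tool delta [ 0.0043 -0.0017  0.1306]
axis offset: along n 0.1427 up -0.0005 right 0.0042
[ 0.0013 -0.0056  0.1301]
```

Request:
play_rows(deltas=[0,0,0,0.0013,-0.0056,0.02,90,0,0,0,0,0,0.03,90,0,0,0,0,0,0.03,90,0,0,0,0,0,0.02,90,0,0,0,0,0,0.015,90,0,0,0,0,0,0.01,90,0,0,0,0,0,0.005,90,0,0,0,0,0,0,90])

```text
clock: 20.85
tcp_pos: [0.6076, 0.1897, 0.178]
tool_rot: [147.6, -14.0, 58.3]
wrist_force: [0.0, 1.2, 0.7]
grip_width: 0.0848
```

Request:
play_rows(deltas=[0,0,0,0,0,0,70,0,0,0,0,0,0,60,0,0,0,0,0,0,50,0,0,0,0,0,0,40,0,0,0,0,0,0,40,0,0,0,0,0,0,40,0,0,0,0,0,0,40,0,0,0,0,0,0,40], force=20)

```text
clock: 21.65
tcp_pos: [0.6093, 0.188, 0.1799]
tool_rot: [147.4, -14.1, 58.2]
wrist_force: [8.6, -6.0, 6.6]
grip_width: 0.0499
```

Request:
play_rows(deltas=[0,0,2,0,0,0,40,0,0,3,0,0,0,40,0,0,3,0,0,0,40,0,0,1,0,0,0,40,0,0,0,0,0,0,40,0,0,0,0,0,0,40,0,0,0,0,0,0,40,0,0,0,0,0,0,40])

```text
clock: 22.45
tcp_pos: [0.6092, 0.188, 0.1798]
tool_rot: [149.7, -18.8, 50.2]
wrist_force: [6.4, -5.3, 7.1]
grip_width: 0.0497
```

```bash
python3 st.py
```

```text
22.45 [0.6092 0.188  0.1798] [149.7  -18.79  50.2 ] [ -11.6   16.7  -23.2  117.1   59.8   35.  -124.4] [ 6.4 -5.3  7.1] [-1.27 -2.01 -0.72]
tilt fix rotvec tool [ 0.22  0.02 -0.  ]
axis offset: along n 0.0127 up -0.0032 right -0.0013
```

Release, retreat, and look again.

Request:
play_rows(deltas=[0,0,0,0,0,0,60,0,0,0,0,0,0,80,0,0,0,0,0,0,90,0,0,0,0,0,-0.02,90,0,0,0,0,0,-0.03,90,0,0,0,0,0,-0.04,90,0,0,0,0,0,-0.04,90,0,0,0,0.018,-0.011,0,90])

```text
clock: 23.25
tcp_pos: [0.538, 0.2243, 0.2906]
tool_rot: [149.6, -19.0, 50.4]
wrist_force: [0.6, -0.2, -0.2]
grip_width: 0.0847
```

Request:
play_rows(deltas=[0,0,0,0.035,-0.02,0,90,0,0,0,0.035,-0.02,0,90,0,0,0,0.035,-0.02,0,90,0,0,0,0.035,-0.02,0,90,0,0,0,0.035,-0.02,0,90,0,0,0,0.018,-0.01,0,90,0,0,0,0,0,0,90,0,0,0,0,0,0,90])

```text
clock: 24.05
tcp_pos: [0.5936, 0.4389, 0.294]
tool_rot: [149.9, -18.6, 50.3]
wrist_force: [0.5, -0.1, -0.8]
grip_width: 0.0848
```

```bash
python3 st.py;  python3 - <<'E'
from h import *
import pickle
D=[r.get_image(k) for k in('side','top','top','top','top')]
pickle.dump(D,open('d8.pkl','wb'))
S=D[0]['image'][:,:,::-1];T=np.mean([x['image'] for x in D[1:]],0).astype('uint8')[:,:,::-1]
A=cv2.resize(S[160:280,255:375],None,fx=3.2,fy=3.2,interpolation=2)
B=cv2.resize(T[180:240,240:295],None,fx=7,fy=7,interpolation=2)
h=max(len(A),len(B));P=lambda x:cv2.copyMakeBorder(x,0,h-len(x),0,0,0)
cv2.imwrite('pics/c9.png',np.hstack([P(A),P(B)]));print(A.shape,B.shape)
E
```

```text
24.05 [0.5936 0.4389 0.294 ] [149.9  -18.64  50.3 ] [ -27.9   25.8  -33.2   89.8   52.7   64.1 -124.3] [ 0.5 -0.1 -0.8] [0.05 0.52 0.04]
tilt fix rotvec tool [-0.01  0.09 -0.  ]
axis offset: along n 0.1417 up 0.0116 right -0.245
(384, 384, 3) (420, 385, 3)
```

View pics/c9.png

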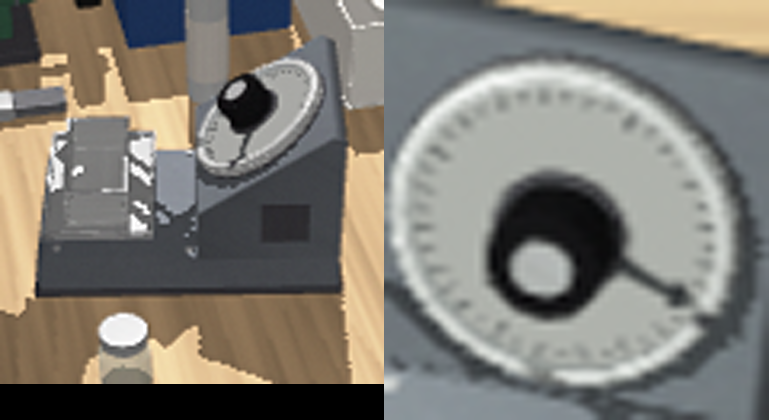

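```bash
python3 - <<'E'
from h import *
import pickle
g=[cv2.cvtColor(np.mean([x['image'] for x in pickle.load(open(f,'rb'))[k:]],0).astype('uint8'),cv2.COLOR_RGB2GRAY) for f,k in(('d7.pkl',4),('d8.pkl',1))]
print(g[1][214:226,272:290])
T=pickle.load(open('d8.pkl','rb'))[1]
def cen(G,u0,u1,v0,v1):
    w=np.clip(170-G[v0:v1,u0:u1].astype(float),0,None);V,U=np.mgrid[v0:v1,u0:u1];return (w*U).sum()/w.sum(),(w*V).sum()/w.sum()
d7=cen(g[0],281,285,217,222);nd=[(274.5,218.2),(276.2,219),(278,220),(279.5,221)]
d8=cen(g[1],279,286,218,226)
for off in(-.003,0,.003):print(off,'dia7',dial(T,d7,off),'needle',[dial(T,p,off) for p in nd],'dia8',d8,dial(T,d8,off))
E
```

```text
[[ 15  35  87 152 176 176 176 176 176 176 176 177 175 175 173 197 203 160]
 [ 16  35 110 162 176 176 177 175 176 176 176 176 176 163 136 183 205 167]
 [ 16  35 106 159 175 176 176 176 176 176 176 176 175 174 174 199 207 161]
 [ 28  43  55 113 160 174 176 176 176 176 176 176 162 148 153 192 203 158]
 [ 38  60  66  62  94 149 173 175 176 176 176 176 176 162 160 193 193 154]
 [ 73 127 125  85  68  77 120 159 173 173 174 175 173 174 194 206 176 117]
 [154 176 176 163 124  86  67  95 130 126 130 163 150 156 197 209 172 104]
 [176 176 176 176 176 163 124  85  66  60  60 136 174 173 197 207 161  96]
 [177 176 176 176 176 177 176 162 109  60  62  97 153 199 210 189 149 100]
 [176 176 175 176 177 177 176 176 132  78  91 114 147 192 205 163  98  74]
 [176 176 176 176 176 176 176 176 176 174 175 174 148 147 166 144  95  69]
 [176 176 176 176 176 176 175 175 176 150 156 156 108  71  73  80  76  70]]
-0.003 dia7 (np.float64(111.3), np.float64(56.7)) needle [(np.float64(127.0), np.float64(34.6)), (np.float64(124.3), np.float64(40.1)), (np.float64(122.7), np.float64(46.3)), (np.float64(122.2), np.float64(51.9))] dia8 (np.float64(281.694632942628), np.float64(222.0104873534855)) (np.float64(120.4), np.float64(59.1))
0 dia7 (np.float64(109.6), np.float64(56.5)) needle [(np.float64(124.4), np.float64(34.1)), (np.float64(122.0), np.float64(39.6)), (np.float64(120.7), np.float64(45.9)), (np.float64(120.4), np.float64(51.4))] dia8 (np.float64(281.694632942628), np.float64(222.0104873534855)) (np.float64(118.8), np.float64(58.7))
0.003 dia7 (np.float64(107.9), np.float64(56.4)) needle [(np.float64(121.7), np.float64(33.6)), (np.float64(119.7), np.float64(39.2)), (np.float64(118.7), np.float64(45.5)), (np.float64(118.6), np.float64(51.0))] dia8 (np.float64(281.694632942628), np.float64(222.0104873534855)) (np.float64(117.2), np.float64(58.3))
```

The needle's line runs into the diamond's centre: extrapolated tip ≈ (281.7, 222.2) px against diamond (281.7, 222.0) px, an error of about 1°. The tray is seated and the arm is clear. Handing in.

```bash
python3 -c "
from plant import r
print(r.close_job())"
```

```text
the job is handed in; nothing more can be done
None
```

The tray is on the scale pan and let go, and the dial's zero mark sits under the needle. I handed the job in at about 24 s, and no verdict came back.

- **Tray:** I gripped it across its width and lowered it until the pan carried its weight, with wrist force going from −3.2 to −0.2 N. The pictures show it flat inside the rim, and the fingers only opened far enough to clear it.
- **Dial:** I turned the knob in two grips, about 84° and then 9°. In the last top view the zero mark reads about 119° and the needle about 120°. That is about 1° apart, or roughly 1 mm, where 4.5 mm is allowed. The arm was well clear of the scale at hand-in.
- **Bystanders:** None was touched as far as I know, and the jar showed no visible shift. I did not measure their final positions.

Some checks disagreed:
- **Contact with the cover:** On the first approach to the knob, the fingertips touched the dial's clear cover with about 25 N. My estimate of the dial's height was several mm too low, so I backed off 3 mm before gripping.
- **Off-centre grip:** The first turn showed up to about 22 N sideways, so I shifted the grip centre.
- **Dial angle between cameras:** The side view was less certain, because it depends strongly on the assumed dial height. I relied on the top view.

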